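Open the push-and-turn bottle of oven-cleaning tablets and keep the cap in hand

TASK

The bake-off oven is due for its evening clean: open the square bottle of cleaning tablets that stands in the holder by pressing its ribbed safety cap down, turning it anticlockwise while pressed until it is free, and lifting it straight off. Finish while still holding the cap, level and still, straight above the open mouth about 6 cm higher than it sat, so that it can go back on at once. Leave the bottle standing in its holder and do not disturb the tub, loaf tin, pastry brush or price stand.

Things in the scene. Friction and masses are not known exactly. Their poses are not given: they have to be found in the camera images.
- cap_center (a point): centre (on the axis, half-way up) of the push-and-turn safety cap: grey, ribbed, round, 57 mm across, 23 mm high, 47 g; z is its axis, up. It starts locked on the bottle, this point 133.5 mm above the bottle's underside (137.5 mm above the counter). Below its skirt is 10 mm of bare neck, then the shoulder slopes out. Grip it round its sides.
- cap: the same cap; origin at the centre of its skirt's lower edge, z up, 122 mm above the bottle's underside when locked. Inside, a sprung disc pushes it up: 6 N at rest, 1.8 N more per mm pressed, hard stop 5.5 mm down at 16 N. Unpressed, its three lugs are caught behind teeth on the neck and it will not turn.
- bottle: square white plastic bottle, body 79 x 79 mm and 95 mm high, sloping round shoulder up to 112 mm, neck 35 mm across with its rim 134 mm above the underside; origin at the centre of its underside, z up; 0.5 to 1.1 kg, loose but kept from turning by its square place in the holder (1.5 mm play on each side)
- holder: aluminium bottle holder screwed to the counter by a 12 mm tab at each end, 90 x 176 mm without them, walls 50 mm high and 4 mm thick, floor 4 mm thick, with two square places whose centres lie 43 mm either side of the middle along its y; origin at the centre of its underside. The bottle stands in either place, the tub in the other.
- tub: round white tub with a plain lid, 75 mm across and 83 mm high, in the holder's other place; origin at the centre of its underside; to be left alone
- loaf_tin: empty dark steel loaf tin, 142 x 262 mm at the rim, 77 mm high; origin at the centre of its underside; to be left alone
- pastry_brush: flat pastry brush with a wooden handle lying on the counter, about 20 cm long; origin near its middle; to be left alone
- price_stand: small blank black price card on a wooden foot, 85 mm wide and 66 mm high; origin at the centre of its underside; to be left alone
- bottle_rim (a point): centre of the bottle neck's rim, hidden in the cap, 134 mm above the underside; z up. With the cap pressed over 4.5 mm down it turns anticlockwise seen from above: lugs past the teeth after 35 degrees, clear of the neck's ledges after 50, stop at 88. Between 50 and 88 (aim for 70) it lifts straight off. It cannot turn clockwise.
There are look-alikes about, which are no part of the job. Leave any orange or pink look-alike of the bottle alone. What is shaped like the cap but pink is not meant.

How it is judged:
By the outcome, as a careful person would: the job done as asked, in the order asked, and still so for the second after the job is handed in, while the arm keeps its last pose, push and grip.
It also fails if it takes over 38 s, if anything falls off the work surface, if the arm or the gripper's body presses on something with over 40 N, if the wrist force passes 120 N, or if a joint passes its speed limit or range.

ROBOT

A 6-joint arm with a two-finger parallel gripper is mounted at the origin on the work surface. World frame = base frame: x ahead of the robot, y to its left, z up, the work surface at z = 0. Lengths are in m, angles in rad, forces in N, time in s.
With the tool pointing down it reaches from about 0.35 to 0.975 m from the base axis. Payload 4.9 kg.
Tool frame: the origin (TCP) lies midway between the tips of the shut fingers; the grasp point (between the pads) lies 19 mm behind it; z points along the fingers, y is the line along which they close (so a half turn about z gives the same grasp; the last joint's range is limited). The gripper opens to 85 mm and grips with 20 to 120 N. Pads are 22 mm wide; open, the fingers measure 114 mm over their backs; the gripper's body (76 mm by 85 mm) begins 54 mm behind the grasp point. The pads swing forward as they close: fully open they stand 13 mm farther back than shut.
Start: joints at [-1.461, 0.053, 1.613, -0, 1.476, -0.119], TCP at [0.142, -0.609, 0.231] pointing down, gripper open.
Joint ranges: [-3.01, 3.01], [-1.01, 2.22], [0.06, 2.58], [-1.02, 4.17], [0.09, 2.62], [-3.14, 3.14]. Speed limits (rad/s): [2.57, 2.57, 3.14, 3.14, 3.14, 3.14].

INTERFACE

Orientations are given as a rotation vector (axis times angle).
In Python, from station import ctrl gives the robot as it stands.
- The arm moves only by the tool carry_out, never from a script. Its argument "moves" is a list of rows, each an object of numbers: "x", "y", "z": the shift along the tool's x, y, z in units of 25 mm (1.0 is 25 mm); "turn": the turn about the tool's z in rad. In form: [{"x": .., "y": .., "z": .., "turn": ..}, ...]. A call has exactly 8 rows; each row shifts and turns the commanded pose from where the row before left it, along the tool's axes as they then stand; what a row does not reach is not made up. A row lasts 1/10 s, in which the tool goes at most 50 mm and 8.59 degrees, less where a joint would pass 70% of its speed; a pose out of reach is approached as far as the arm can. A call is refused whole if a number of a shift passes 1 or a number of a turn 0.15, either way. A call with a gripper value outside its range is refused whole. "grip" is the finger opening in mm, from 0 to 85.4, set as the call begins (left out, the last holds). The fingers move at their own pace and stop on an object; "newtons" is the grip in N (left out, the last holds). Time passes only in rows, so rows that do not move let the fingers close, or fill a call up. It gives the time, the measured TCP pose, the force, the opening and the grip force at its end, in the units of the state.
- ctrl.get_obs(): the state, without advancing time (a new reading comes with each control period).
- ctrl.get_image(name): name is "side" or "top"; returns the picture (384x512x3 uint8, red, green, blue); there is no depth.
- ctrl.calibration(name): a dict with "fx", "fy", "cx", "cy" (pixels), "R" (3x3) and "t" (3): a world point X has camera coordinates R X + t. Camera axes: x right, y down, z forward; pixel columns grow to the right and rows downward; lengths in m; the calibration is good to about 2 mm. A picture is of the moment at which its call begins. calibration takes no time and is no camera call.
- ctrl.finish_job(): hands the job in; it is judged then, once.
Trained networks look in the newest picture that a camera, given by its name, has taken for a name from the list of things; names that differ only in an ending like _2 or _b are one class to them, and where a whole thing is asked for, a point or a joint stands for the part that bears it (a point fixed in the world has none). Each returns a list of dicts, best first, with "confidence" (0 to 1); they miss things now and then, are a little off and sometimes report something else, mostly with a low value. They report only what shows in the picture. A call takes as long as a camera call. They do not tell look-alikes from the thing itself.
- ctrl.look_for(camera, query): "rect" ([left, top, width, height] in pixels, round what is visible of it).
- ctrl.mark_of(camera, query): "pixel" ([column, row] in pixels: a listed point, or the origin of a listed thing).
The state is a dict: "t": time; "q": joint angles; "dq": joint speeds; "effort": joint torques, N m; "tool_pos": TCP position; "tool_rot": TCP orientation; "contact_force": force on the tool from outside, world axes, zero at the start; "wrist_torque": the same for the moment, N m; "opening": finger opening in m; "grip_force": force on a finger pad.
Only numpy, scipy, OpenCV 4.12 (cv2) and the standard library are available. Lean on these libraries where they do the work, as an engineer would, in place of code of your own. Each camera call takes 0.05 s, during which the arm holds its last target. There are 200 camera calls.

## Working session

There is one attempt and no reset: what is moved stays moved. The work goes in short steps, Python scripts to look and compute and a tool call to move; the robot and the scene stay as the last step left them, time stands still between calls to the robot, and variables do not carry over. Pictures are saved under pics/ and viewed, at most 10 in all, crops included, and the job is handed in when it is done.

Besides the shell and the picture viewer there is one more tool, called after "Emit:" by a JSON object that holds its "method" and its "body", one argument or row to a line. carry_out: Moves the arm, as the interface text tells. Its arguments: {"type":"object","properties":{"moves":{"type":"array"},"grip":{"type":"number"},"newtons":{"type":"number"}},"required":["moves"]}

```bash
mkdir -p pics
cat > h.py <<'E'
import numpy as np, cv2
from station import ctrl
def snap(n,f):
    im=ctrl.get_image(n); cv2.imwrite('pics/'+f,cv2.cvtColor(im,cv2.COLOR_RGB2BGR)); return im
def ray(n,p):
    c=ctrl.calibration(n);R=np.array(c['R']);t=np.array(c['t'])
    d=R.T@np.array([(p[0]-c['cx'])/c['fx'],(p[1]-c['cy'])/c['fy'],1]); return -R.T@t,d
def atz(n,p,z):
    o,d=ray(n,p); return o+d*(z-o[2])/d[2]
def proj(n,X):
    c=ctrl.calibration(n);v=np.array(c['R'])@np.array(X)+np.array(c['t']); return [c['fx']*v[0]/v[2]+c['cx'],c['fy']*v[1]/v[2]+c['cy']]
E
python3 - <<'E'
from h import *
ims=[snap('top','t0.png'),snap('side','s0.png')]
for n in('top','side'):
    print(n,ray(n,(256,192)))
    for q,z in(('cap_center',.1375),('bottle_rim',.138),('bottle',.004),('holder',0),('tub',.004)):
        for r in ctrl.mark_of(n,q): print(q,np.round(r['pixel'],1),round(r['confidence'],2),np.round(atz(n,r['pixel'],z),4))
o=ctrl.get_obs();print(o['t'],o['tool_pos'],o['tool_rot'],o['contact_force'],o['opening'])
E
```

```text
top (array([ 0.34127926, -0.00325847,  1.27260608]), array([ 0.15302021,  0.04114481, -0.98751751]))
cap_center [403. 195.] 0.92 [ 0.507  -0.337   0.1375]
cap_center [357.1 182.2] 0.64 [ 0.5414 -0.2199  0.1375]
bottle_rim [346.5 241.8] 0.94 [ 0.387  -0.1874  0.138 ]
bottle_rim [355.1 176.9] 0.85 [ 0.5554 -0.2151  0.138 ]
bottle_rim [355.8 126.2] 0.61 [ 0.6927 -0.2217  0.138 ]
bottle [346.6 185. ] 0.97 [ 0.5569 -0.2146  0.004 ]
bottle [348.2 141.8] 0.61 [ 0.6866 -0.2234  0.004 ]
holder [332.7 189.9] 0.64 [ 0.5433 -0.1744  0.    ]
tub [316.2 196.5] 0.67 [ 0.5236 -0.1256  0.004 ]
side (array([0.25651141, 1.14598881, 0.80760386]), array([ 0.20988585, -0.8416705 , -0.49779988]))
cap_center [284.8 173.8] 0.56 [ 0.475  -0.1422  0.1375]
cap_center [267.2 162.2] 0.46 [ 0.5563 -0.2146  0.1375]
bottle_rim [234.  159.1] 0.93 [ 0.6814 -0.2013  0.138 ]
bottle_rim [266.9 161.3] 0.8 [ 0.559  -0.2207  0.138 ]
bottle_rim [308.2 172.4] 0.61 [ 0.3973 -0.1772  0.138 ]
bottle [233.3 190.3] 0.96 [ 0.6837 -0.199   0.004 ]
bottle [263.3 193.5] 0.86 [ 0.5653 -0.2099  0.004 ]
bottle [304. 202.] 0.62 [ 0.4036 -0.1939  0.004 ]
holder [268.2 197.1] 0.81 [ 0.5422 -0.1955  0.    ]
tub [269.2 203. ] 0.8 [ 0.5271 -0.1478  0.004 ]
tub [299.4 171.7] 0.28 [ 0.4626 -0.4371  0.004 ]
0.6 [ 0.14175489 -0.6087113   0.23136724] [ 3.12097852e+00  3.58599298e-01 -4.98762125e-05] [0.68972494 0.24756376 0.57177641] 0.08530722192494634
```

View pics/t0.png

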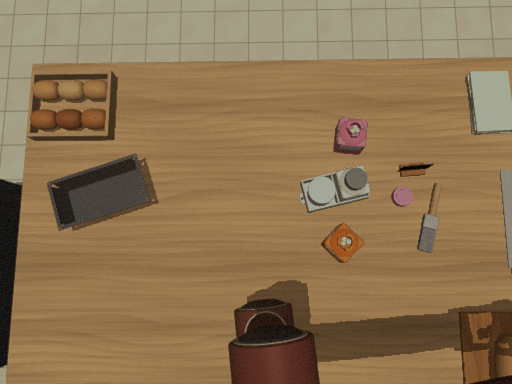

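View pics/s0.png

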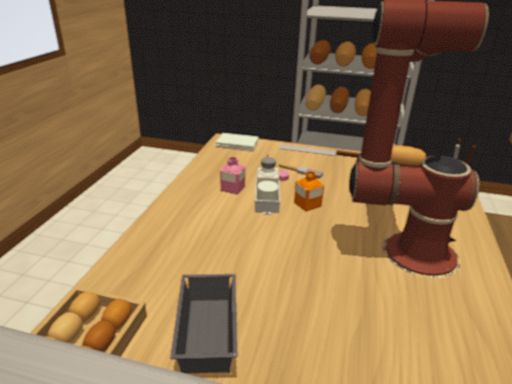

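The top view shows the grey cap on the white bottle at about (355,180) and the tub next to it at (321,190). The pink bottle (352,135), orange bottle (344,243) and pink cap (403,196) are the look-alikes. In the side view the grey cap is at about (268,163).

Run:
```python
from h import *
from scipy.optimize import least_squares
t=cv2.imread('pics/t0.png');s=cv2.imread('pics/s0.png')
a=cv2.resize(t[150:220,295:375],None,fx=7,fy=7,interpolation=cv2.INTER_CUBIC)
b=cv2.resize(s[150:220,240:290],None,fx=7,fy=7,interpolation=cv2.INTER_CUBIC)
cv2.imwrite('pics/c0.png',np.hstack([a[:490,:420],b[:,:350]]))
for n in('top','side'):
    for q in('cap','tub','holder','bottle'):
        for r in ctrl.look_for(n,q): print(n,q,np.round(r['rect'],1),round(r['confidence'],2))
```

```text
top cap [344.  166.9  21.5  22.4] 0.97
top cap [391.  186.8  19.9  19.4] 0.58
top tub [305.3 176.1  30.6  31.5] 0.67
top holder [300.1 171.3  71.4  39.9] 0.73
top bottle [332.6 118.3  37.3  37.3] 0.69
top bottle [322.3 221.6  41.6  42. ] 0.69
top bottle [334.1 167.6  32.3  33.5] 0.58
side cap [261.7 157.9  14.5  10.2] 0.74
side cap [276.3 169.3  12.8  13.7] 0.65
side cap [280.9 164.7  38.9  15.5] 0.25
side tub [257.  179.1  21.4  19. ] 0.61
side holder [255.9 182.9  24.2  32.8] 0.95
side holder [259.5 159.   16.3   8.4] 0.25
side bottle [293.3 172.8  33.   36.4] 0.95
side bottle [253.9 169.6  24.2  11.7] 0.59
side bottle [219.3 157.7  25.9  36.6] 0.59
side bottle [256.1 177.9  20.4  21.8] 0.31
```

Run:
```python
from h import *
t=cv2.imread('pics/t0.png')
a=cv2.resize(t[160:215,295:375],None,fx=9,fy=9,interpolation=cv2.INTER_CUBIC)
cv2.imwrite('pics/c1.png',a)
for z in(.126,.1375,.149):
    X=[.55,-.216,z]; print(proj('top',X),proj('side',X))
```

```text
[np.float64(354.6954716259785), np.float64(179.77661983385124)] [np.float64(268.8139687861461), np.float64(165.05156853725202)]
[np.float64(355.4884431353391), np.float64(178.98264146349902)] [np.float64(268.9429660586274), np.float64(162.26734885384747)]
[np.float64(356.29725442653813), np.float64(178.17280319903668)] [np.float64(269.07294494675), np.float64(159.46194241557976)]
```

View pics/c0.png

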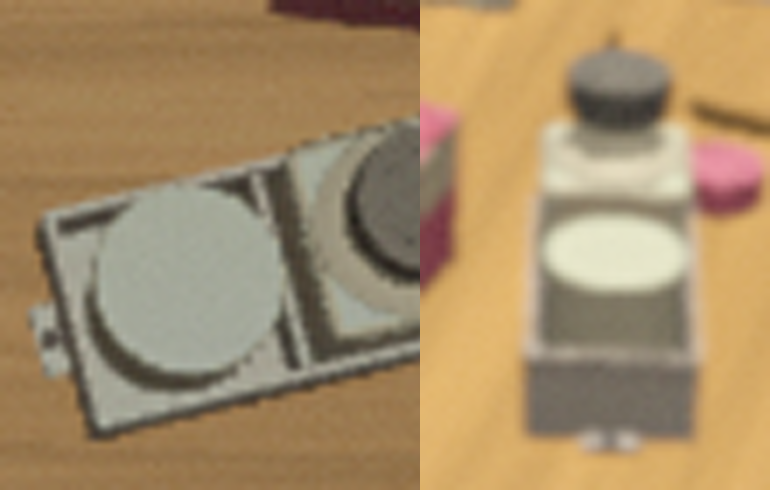

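View pics/c1.png

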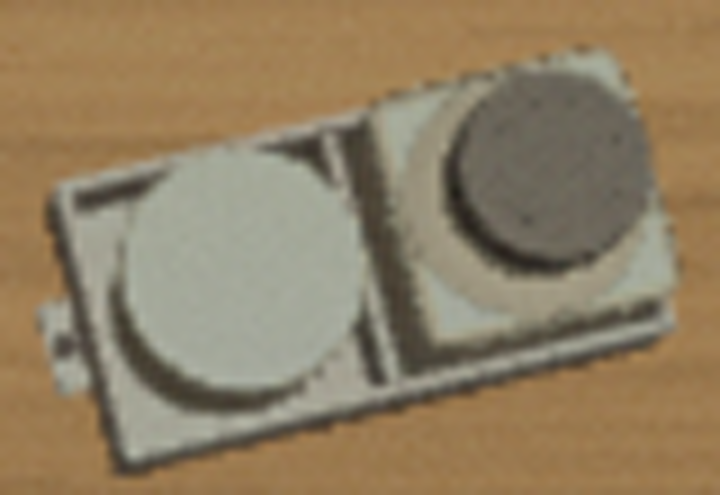

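Emit:
{"method": "carry_out", "body": {
  "moves": [
    {"x": 0.4, "y": -0.24},
    {"x": 0.9, "y": -0.54},
    {"x": 0.9, "y": -0.54},
    {"x": 0.9, "y": -0.54},
    {"x": 0.9, "y": -0.54},
    {"x": 0.9, "y": -0.54},
    {"x": 0.9, "y": -0.54},
    {"x": 0.9, "y": -0.54}
  ],
  "grip": 85
}}

```text
validation failed for argument at $.mo...
```

Emit:
{"method": "carry_out", "body": {
  "moves": [
    {"x": 0.9, "y": -0.54},
    {"x": 0.9, "y": -0.54},
    {"x": 0.9, "y": -0.54},
    {"x": 0.9, "y": -0.54},
    {"x": 0.9, "y": -0.54},
    {"x": 0.9, "y": -0.54},
    {"x": 0.9, "y": -0.54},
    {"x": 0.9, "y": -0.54}
  ]
}}

```text
validation failed for argument at $.mo...
```

Emit:
{"method": "carry_out", "body": {
  "moves": [
    {"x": 0.9, "y": -0.54},
    {"x": 0.9, "y": -0.53},
    {"x": 0.9, "y": -0.53},
    {"x": 0.9, "y": -0.53},
    {"x": 0.9, "y": -0.53},
    {"x": 0.9, "y": -0.53},
    {"x": 0.2, "y": -0.2},
    {}
  ]
}}

```text
validation failed for argument at $.mo...
```

Emit:
{"method": "carry_out", "body": {
  "moves": [
    {"x": 0.4, "y": -0.24, "z": 0, "turn": 0},
    {"x": 0.9, "y": -0.54, "z": 0, "turn": 0},
    {"x": 0.9, "y": -0.54, "z": 0, "turn": 0},
    {"x": 0.9, "y": -0.54, "z": 0, "turn": 0},
    {"x": 0.9, "y": -0.54, "z": 0, "turn": 0},
    {"x": 0.9, "y": -0.54, "z": 0, "turn": 0},
    {"x": 0.9, "y": -0.54, "z": 0, "turn": 0},
    {"x": 0.9, "y": -0.54, "z": 0, "turn": 0}
  ],
  "grip": 85
}}

```text
t: 1.8
tool_pos: [0.2832, -0.4713, 0.2314]
tool_rot: [-3.121, -0.359, -0.001]
contact_force: [0.3, 0.6, 0.2]
opening: 0.0849
grip_force: 0.0
```

Emit:
{"method": "carry_out", "body": {
  "moves": [
    {"x": 0.85, "y": -0.5, "z": 0, "turn": 0},
    {"x": 0.85, "y": -0.5, "z": 0, "turn": 0},
    {"x": 0.85, "y": -0.5, "z": 0, "turn": 0},
    {"x": 0.85, "y": -0.5, "z": 0, "turn": 0},
    {"x": 0.85, "y": -0.5, "z": 0, "turn": 0},
    {"x": 0.85, "y": -0.5, "z": 0, "turn": 0},
    {"x": 0.85, "y": -0.5, "z": 0, "turn": 0},
    {"x": 0.85, "y": -0.5, "z": 0, "turn": 0}
  ]
}}

```text
t: 2.6
tool_pos: [0.4258, -0.3353, 0.2314]
tool_rot: [-3.121, -0.359, -0.0]
contact_force: [0.3, -0.2, 0.1]
opening: 0.0851
grip_force: 0.0
```

Emit:
{"method": "carry_out", "body": {
  "moves": [
    {"x": 0.85, "y": -0.5, "z": 0, "turn": 0},
    {"x": 0.85, "y": -0.5, "z": 0, "turn": 0},
    {"x": 0.85, "y": -0.5, "z": 0, "turn": 0},
    {"x": 0.85, "y": -0.5, "z": 0, "turn": 0},
    {"x": 0.85, "y": -0.5, "z": 0, "turn": 0},
    {"x": 0.85, "y": -0.5, "z": 0.3, "turn": 0},
    {"x": 0.85, "y": -0.5, "z": 0.5, "turn": 0},
    {"x": 0, "y": 0, "z": 0.4, "turn": 0}
  ]
}}

```text
t: 3.4
tool_pos: [0.5512, -0.2153, 0.2008]
tool_rot: [-3.12, -0.364, -0.001]
contact_force: [-1.1, -0.7, -0.1]
opening: 0.0846
grip_force: 0.0
```

Run:
```python
from h import *
a=snap('top','t1.png');b=snap('side','s1.png')
o=ctrl.get_obs();print(o['t'],o['tool_pos'],o['tool_rot'],o['q'],o['contact_force'])
P=o['tool_pos'];print(proj('top',P),proj('side',P))
c=cv2.resize(b[100:190,225:315],None,fx=6,fy=6,interpolation=cv2.INTER_CUBIC)
cv2.imwrite('pics/c2.png',c[:,:,::-1])
```

```text
3.5 [ 0.54892636 -0.21669426  0.19910021] [-3.11876526 -0.36051804  0.00544774] [-5.01887043e-01 -5.01774297e-03  1.72586330e+00 -3.35707240e-04
  1.42476636e+00  8.38787590e-01] [ 0.02023348 -1.12610604 -0.82822663]
[np.float64(360.31593174000693), np.float64(174.87171277311361)] [np.float64(269.98149736070667), np.float64(146.95038835850906)]
```

View pics/c2.png

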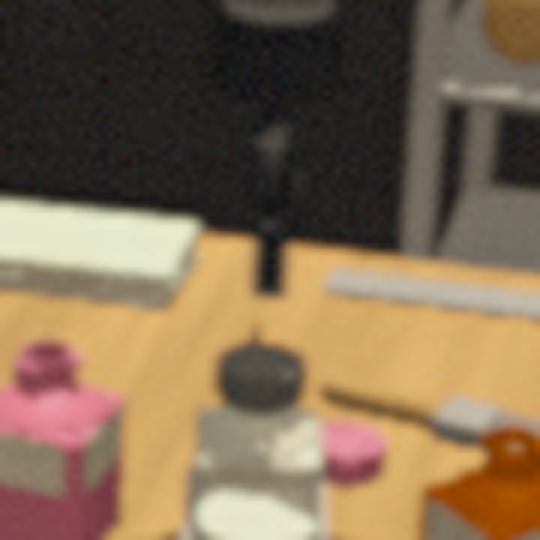

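The side close-up shows the fingertips at about column 269.9 and the cap at about 268.4, so the tool is within a few mm of the cap axis. I'm starting the descent.

Emit:
{"method": "carry_out", "body": {
  "moves": [
    {"x": 0, "y": 0, "z": 0.4, "turn": 0},
    {"x": 0, "y": 0, "z": 0.4, "turn": 0},
    {"x": 0, "y": 0, "z": 0.4, "turn": 0},
    {"x": 0, "y": 0, "z": 0.2, "turn": 0},
    {"x": 0, "y": 0, "z": 0, "turn": 0},
    {"x": 0, "y": 0, "z": 0, "turn": 0},
    {"x": 0, "y": 0, "z": 0, "turn": 0},
    {"x": 0, "y": 0, "z": 0, "turn": 0}
  ]
}}

```text
t: 4.3
tool_pos: [0.5504, -0.2181, 0.167]
tool_rot: [3.12, 0.359, 0.001]
contact_force: [-0.2, 0.1, 0.1]
opening: 0.0849
grip_force: 0.0
```

Run:
```python
from h import *
b=snap('side','s2.png');o=ctrl.get_obs();print(o['t'],o['tool_pos'],o['tool_rot'],o['contact_force'])
P=o['tool_pos'];print(proj('side',P))
c=cv2.resize(b[130:190,235:305],None,fx=8,fy=8,interpolation=cv2.INTER_CUBIC)
cv2.imwrite('pics/c3.png',c[:,:,::-1])
```

```text
4.35 [ 0.55031263 -0.21805077  0.16690463] [3.12050282e+00 3.58598031e-01 1.25066210e-03] [-0.37248199 -0.49836284  0.67824008]
[np.float64(269.32249793900087), np.float64(154.8171602469594)]
```

View pics/c3.png

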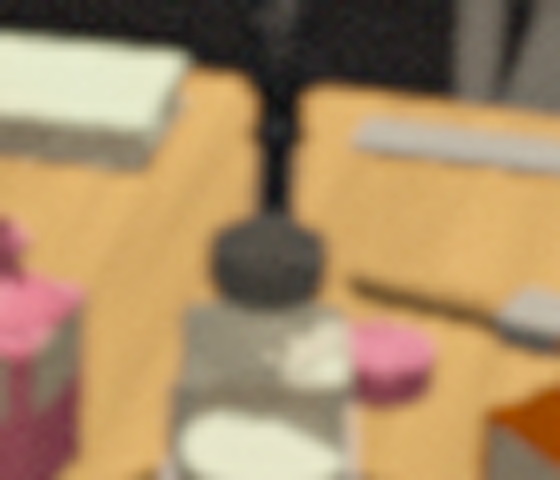

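The fingers sit about 0.7 px (about 2 mm) to the right of the cap axis. I'm correcting slightly, then going down and gripping.

Emit:
{"method": "carry_out", "body": {
  "moves": [
    {"x": 0.09, "y": -0.08, "z": 0.2, "turn": 0},
    {"x": 0, "y": 0, "z": 0.4, "turn": 0},
    {"x": 0, "y": 0, "z": 0.4, "turn": 0},
    {"x": 0, "y": 0, "z": 0.4, "turn": 0},
    {"x": 0, "y": 0, "z": 0.4, "turn": 0},
    {"x": 0, "y": 0, "z": 0.2, "turn": 0},
    {"x": 0, "y": 0, "z": 0, "turn": 0},
    {"x": 0, "y": 0, "z": 0, "turn": 0}
  ]
}}

```text
t: 5.15
tool_pos: [0.5519, -0.2155, 0.1164]
tool_rot: [3.121, 0.359, 0.0]
contact_force: [-0.2, 0.5, 0.7]
opening: 0.0849
grip_force: 0.0
```

Emit:
{"method": "carry_out", "body": {
  "moves": [
    {"x": 0, "y": 0, "z": 0, "turn": 0},
    {"x": 0, "y": 0, "z": 0, "turn": 0},
    {"x": 0, "y": 0, "z": 0, "turn": 0},
    {"x": 0, "y": 0, "z": 0, "turn": 0},
    {"x": 0, "y": 0, "z": 0, "turn": 0},
    {"x": 0, "y": 0, "z": 0, "turn": 0},
    {"x": 0, "y": 0, "z": 0, "turn": 0},
    {"x": 0, "y": 0, "z": 0, "turn": 0}
  ],
  "grip": 50,
  "newtons": 30
}}

```text
t: 5.95
tool_pos: [0.5521, -0.2152, 0.1171]
tool_rot: [-3.121, -0.359, -0.001]
contact_force: [-2.0, 4.2, 6.7]
opening: 0.0553
grip_force: 31.5
```

Emit:
{"method": "carry_out", "body": {
  "moves": [
    {"x": 0, "y": 0, "z": 0, "turn": 0},
    {"x": 0, "y": 0, "z": 0, "turn": 0},
    {"x": 0, "y": 0, "z": 0, "turn": 0},
    {"x": 0, "y": 0, "z": 0.06, "turn": 0},
    {"x": 0, "y": 0, "z": 0.06, "turn": 0},
    {"x": 0, "y": 0, "z": 0.06, "turn": 0},
    {"x": 0, "y": 0, "z": 0, "turn": 0},
    {"x": 0, "y": 0, "z": 0, "turn": 0}
  ],
  "newtons": 90
}}

```text
t: 6.75
tool_pos: [0.5522, -0.2154, 0.1141]
tool_rot: [3.121, 0.359, 0.001]
contact_force: [-4.3, 5.1, 10.9]
opening: 0.0534
grip_force: 93.4
```

Emit:
{"method": "carry_out", "body": {
  "moves": [
    {"x": 0, "y": 0, "z": 0.06, "turn": 0},
    {"x": 0, "y": 0, "z": 0.06, "turn": 0},
    {"x": 0, "y": 0, "z": 0.04, "turn": 0},
    {"x": 0, "y": 0, "z": 0, "turn": 0},
    {"x": 0, "y": 0, "z": 0, "turn": 0},
    {"x": 0, "y": 0, "z": 0, "turn": 0},
    {"x": 0, "y": 0, "z": 0, "turn": 0},
    {"x": 0, "y": 0, "z": 0, "turn": 0}
  ]
}}

```text
t: 7.55
tool_pos: [0.5526, -0.2156, 0.112]
tool_rot: [3.12, 0.359, 0.002]
contact_force: [-7.5, 6.0, 19.5]
opening: 0.0534
grip_force: 94.2
```

Emit:
{"method": "carry_out", "body": {
  "moves": [
    {"x": -0.03, "y": -0.05, "z": 0.06, "turn": 0},
    {"x": 0, "y": 0, "z": 0, "turn": -0.04},
    {"x": 0, "y": 0, "z": 0, "turn": -0.1},
    {"x": 0, "y": 0, "z": 0, "turn": -0.1},
    {"x": 0, "y": 0, "z": 0, "turn": -0.1},
    {"x": 0, "y": 0, "z": 0, "turn": -0.1},
    {"x": 0, "y": 0, "z": 0, "turn": -0.04},
    {"x": 0, "y": 0, "z": 0, "turn": 0}
  ]
}}

```text
t: 8.35
tool_pos: [0.5534, -0.2153, 0.1119]
tool_rot: [2.942, 1.09, 0.008]
contact_force: [-4.6, 4.6, 20.2]
opening: 0.0535
grip_force: 94.3
```

Run:
```python
from h import *
o=ctrl.get_obs();print({k:np.round(o[k],4) for k in o})
```

```text
{'t': np.float64(8.35), 'q': array([-4.9670e-01,  7.7500e-02,  1.7935e+00,  9.0000e-04,  1.2641e+00,
        3.6420e-01]), 'dq': array([ 0.0012, -0.0016,  0.0011, -0.0025, -0.002 ,  0.0181]), 'effort': array([ -2.0063, -26.9128, -26.6714,  -0.6531,  -1.6861,  -0.1511]), 'tool_pos': array([ 0.5534, -0.2153,  0.1119]), 'tool_rot': array([2.9418, 1.0898, 0.0078]), 'contact_force': array([-4.5754,  4.643 , 20.1732]), 'wrist_torque': array([0.8287, 0.7658, 0.0126]), 'grip_force': np.float64(94.2692), 'opening': np.float64(0.0535)}
```

Emit:
{"method": "carry_out", "body": {
  "moves": [
    {"x": 0, "y": 0, "z": 0, "turn": -0.08},
    {"x": 0, "y": 0, "z": 0, "turn": -0.12},
    {"x": 0, "y": 0, "z": 0, "turn": -0.12},
    {"x": 0, "y": 0, "z": 0, "turn": -0.12},
    {"x": 0, "y": 0, "z": 0, "turn": -0.12},
    {"x": 0, "y": 0, "z": 0, "turn": -0.12},
    {"x": 0, "y": 0, "z": 0, "turn": -0.06},
    {"x": 0, "y": 0, "z": 0, "turn": 0}
  ]
}}

```text
t: 9.15
tool_pos: [0.553, -0.2149, 0.1118]
tool_rot: [2.348, 2.081, 0.004]
contact_force: [-5.5, 6.6, 20.0]
opening: 0.0534
grip_force: 94.4
```

Run:
```python
from h import *
o=ctrl.get_obs();r=o['tool_rot'];print(2*np.degrees(np.arctan2(r[1],r[0])));print({k:np.round(o[k],4) for k in o})
```

```text
83.08409653939894
{'t': np.float64(9.15), 'q': array([-4.9650e-01,  7.7200e-02,  1.7938e+00,  1.2000e-03,  1.2655e+00,
       -3.7610e-01]), 'dq': array([ 0.0005, -0.0001, -0.0011, -0.0022, -0.0019,  0.025 ]), 'effort': array([ -2.6282, -26.2621, -27.0272,  -0.7475,  -2.2336,  -0.1587]), 'tool_pos': array([ 0.553 , -0.2149,  0.1118]), 'tool_rot': array([2.3481, 2.0805, 0.0044]), 'contact_force': array([-5.5064,  6.6491, 20.0308]), 'wrist_torque': array([1.0579, 1.0116, 0.0927]), 'grip_force': np.float64(94.4049), 'opening': np.float64(0.0534)}
```

Emit:
{"method": "carry_out", "body": {
  "moves": [
    {"x": 0, "y": 0, "z": -0.08, "turn": 0},
    {"x": 0, "y": 0, "z": -0.1, "turn": 0},
    {"x": 0, "y": 0, "z": -0.1, "turn": 0},
    {"x": 0, "y": 0, "z": -0.1, "turn": 0},
    {"x": 0, "y": 0, "z": -0.1, "turn": 0},
    {"x": 0, "y": 0, "z": -0.1, "turn": 0},
    {"x": 0, "y": 0, "z": 0, "turn": 0},
    {"x": 0, "y": 0, "z": 0, "turn": 0}
  ]
}}

```text
t: 9.95
tool_pos: [0.5504, -0.2145, 0.1202]
tool_rot: [-2.352, -2.081, 0.001]
contact_force: [0.6, -0.2, 1.2]
opening: 0.053
grip_force: 94.1
```

Emit:
{"method": "carry_out", "body": {
  "moves": [
    {"x": 0, "y": 0, "z": -0.1, "turn": 0},
    {"x": 0, "y": 0, "z": -0.2, "turn": 0},
    {"x": 0, "y": 0, "z": -0.2, "turn": 0},
    {"x": 0, "y": 0, "z": -0.2, "turn": 0},
    {"x": 0, "y": 0, "z": -0.2, "turn": 0},
    {"x": 0, "y": 0, "z": -0.2, "turn": 0},
    {"x": 0, "y": 0, "z": -0.1, "turn": 0},
    {"x": 0, "y": 0, "z": 0, "turn": 0}
  ]
}}

```text
t: 10.75
tool_pos: [0.551, -0.2146, 0.1515]
tool_rot: [2.352, 2.081, 0.001]
contact_force: [-0.2, 0.6, -0.9]
opening: 0.0534
grip_force: 94.2
```

Emit:
{"method": "carry_out", "body": {
  "moves": [
    {"x": 0, "y": 0, "z": -0.1, "turn": 0},
    {"x": 0, "y": 0, "z": -0.2, "turn": 0},
    {"x": 0, "y": 0, "z": -0.2, "turn": 0},
    {"x": 0, "y": 0, "z": -0.2, "turn": 0},
    {"x": 0, "y": 0, "z": -0.2, "turn": 0},
    {"x": 0, "y": 0, "z": -0.16, "turn": 0},
    {"x": 0, "y": 0, "z": 0, "turn": 0},
    {"x": 0, "y": 0, "z": 0, "turn": 0}
  ]
}}

```text
t: 11.55
tool_pos: [0.5507, -0.2144, 0.1774]
tool_rot: [2.353, 2.082, 0.0]
contact_force: [-0.4, -0.3, -0.1]
opening: 0.0534
grip_force: 94.2
```

Run:
```python
from h import *
b=snap('side','s3.png');o=ctrl.get_obs();print(o['t'],o['tool_pos'],o['tool_rot'],o['contact_force'])
c=cv2.resize(b[130:220,235:305],None,fx=6,fy=6,interpolation=cv2.INTER_CUBIC)
a=snap('top','t3.png');a=cv2.resize(a[150:240,300:380],None,fx=4.5,fy=6,interpolation=cv2.INTER_CUBIC)
cv2.imwrite('pics/c4.png',np.hstack([c,a])[:,:,::-1])
for q in('bottle_rim','cap_center','cap'):
    for r in ctrl.mark_of('side',q): print(q,r['pixel'],r['confidence'],atz('side',r['pixel'],{'bottle_rim':.138,'cap_center':.1975,'cap':.186}[q]))
P=o['tool_pos'];
for z in(.138,.186,.1975): print(proj('side',[P[0],P[1],z]))
```

```text
11.6 [ 0.55060379 -0.21434297  0.17710668] [-2.35245087e+00 -2.08166190e+00  2.45537505e-04] [ 0.41878157  0.39448353 -0.33305469]
bottle_rim [233.9, 159.4] 0.83 [ 0.6810179  -0.19870186  0.138     ]
bottle_rim [268.2, 162.2] 0.66 [ 0.55254957 -0.21469633  0.138     ]
cap_center [284.5, 176.2] 0.66 [ 0.45307537 -0.01022043  0.1975    ]
cap_center [269.7, 148.8] 0.46 [ 0.54688156 -0.20380944  0.1975    ]
cap_center [268.8, 199.5] 0.26 [0.46751781 0.14523456 0.1975    ]
cap_center [267.5, 196.1] 0.23 [0.47559495 0.12757132 0.1975    ]
cap [267.7, 152.0] 0.46 [ 0.55275666 -0.19926519  0.186     ]
[np.float64(268.68762479611735), np.float64(162.30949000644176)]
[np.float64(269.2332130821672), np.float64(150.44575354504354)]
[np.float64(269.36654425940486), np.float64(147.54648684654524)]
```

View pics/c4.png

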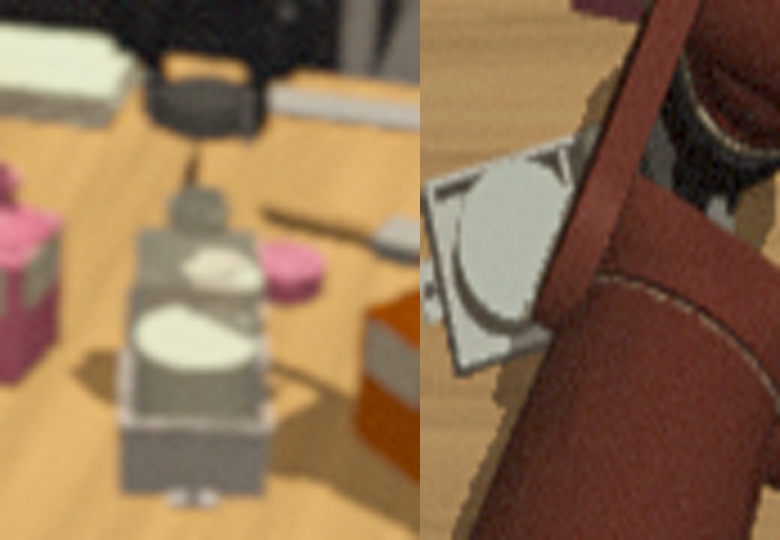

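The cap is off and held, with the bare neck visible. It sits about 2 mm toward -x of the mouth, because the arm sprang back when unloaded. I'm nudging it over the mouth.

Emit:
{"method": "carry_out", "body": {
  "moves": [
    {"x": 0, "y": 0.04, "z": 0, "turn": 0},
    {"x": 0, "y": 0.05, "z": 0, "turn": 0},
    {"x": 0, "y": 0, "z": 0, "turn": 0},
    {"x": 0, "y": 0, "z": 0, "turn": 0},
    {"x": 0, "y": 0, "z": 0, "turn": 0},
    {"x": 0, "y": 0, "z": 0, "turn": 0},
    {"x": 0, "y": 0, "z": 0, "turn": 0},
    {"x": 0, "y": 0, "z": 0, "turn": 0}
  ]
}}

```text
t: 12.6
tool_pos: [0.5529, -0.2147, 0.1773]
tool_rot: [2.353, 2.082, 0.0]
contact_force: [1.0, 0.1, -0.7]
opening: 0.0532
grip_force: 94.2
```

Run:
```python
from h import *
o=ctrl.get_obs();print(o['t'],o['tool_pos'],o['tool_rot'],o['contact_force'],o['grip_force'])
print(ctrl.finish_job())
```

```text
12.6 [ 0.55294147 -0.21469985  0.17733029] [2.35275757e+00 2.08184376e+00 1.33564252e-05] [ 0.99317399  0.06141774 -0.71063837] 94.18437749147415
the job is handed in; nothing more can be done
None
```

I pressed the cap, turned it 70° anticlockwise and lifted it off, then handed the job in at 12.6 s holding it level about 6 cm above the open mouth, centred to within a few mm by estimate, with the bottle still in its holder and no contact seen with the other things.

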